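# Draw the spring tester out to its mark

### The arm

A 6-joint arm with a two-finger parallel gripper is mounted at the origin on the work surface. World frame = base frame: x ahead of the robot, y to its left, z up, the work surface at z = 0. Lengths are in m, angles in rad, forces in N, time in s.
With the tool pointing down it reaches from about 0.25 to 0.725 m from the base axis. Payload 4 kg.
Tool frame: the origin (TCP) lies midway between the tips of the shut fingers; the grasp point (between the pads) lies 19 mm behind it; z points along the fingers, y is the line along which they close (so a half turn about z gives the same grasp; the last joint's range is limited). The gripper opens to 85 mm and grips with 20 to 120 N. Pads are 22 mm wide; open, the fingers measure 114 mm over their backs; the gripper's body (76 mm by 85 mm) begins 54 mm behind the grasp point. The pads swing forward as they close: fully open they stand 13 mm farther back than shut.
Start: joints at [1.143, 0.241, 0.005, 1.335, 0, 1.571], TCP at [0.207, 0.455, 0.231] pointing down, gripper open.
Joint ranges: [-2.72, 2.72], [-1.05, 1.87], [-1.09, 1.28], [-1.99, 2.15], [-1.42, 1.44], [-3.14, 3.14]. Speed limits (rad/s): [2.79, 2.79, 3.14, 3.14, 3.14, 3.14].

### API

Orientations are given as a unit quaternion [x, y, z, w].
In Python, from workcell import monitor, vision, job gives the robot as it stands.
- The arm moves only by the tool move_arm, never from a script. Its argument "moves" is a list that holds one entry, the list of rows, each a list of 5 numbers: the shift along the world's x, y, z in m, then the turn about the world's z in degrees, then the opening in per cent of the stroke, from 0 (shut) to 100 (fully open). In form: [[[x, y, z, turn, gripper], ...]]. A call has 1 to 5 rows; each row is the pose to reach, as a shift and turn from the pose commanded when the call began; what a row does not reach only later rows make up. A row lasts 1/8 s, in which the tool goes at most 62.5 mm and 10.7 degrees, less where a joint would pass 70% of its speed; a pose out of reach is approached as far as the arm can. A call with a gripper value outside its range is refused whole. The fingers move at their own pace and stop on an object; the grip force is fixed at half the most. Time passes only in rows, so rows that repeat a pose let the fingers close. It gives the time, the measured TCP pose, the force, the opening and the grip force at its end, in the units of the state.
- monitor.get_obs(): the state, without advancing time (a new reading comes with each control period).
- vision.camera(name): name is "scene" or "top" or "wrist"; returns a dict with "color" (480x640x3 uint8, red, green, blue), "camera_matrix" (3x3 intrinsics, pixels), "k1" (the pictures are not rectified: a ray, as slopes to the right and down, at radius r is drawn at 1 + k1 r^2 times it, then the intrinsics apply), "eye" and "attitude" of the camera in the world; the wrist camera has in their place "hand_eye" (4x4, takes a point from camera to tool coordinates, whose origin is the TCP and whose axes are the flange's). Camera axes: x right, y up, looking along -z (the intrinsics and any distortion apply to the point x, -y, -z); pixel columns grow to the right and rows downward; lengths in m; the calibration is good to about 2 mm. A picture is of the moment at which its call begins: read the wrist's pose just before it. There is no depth.
- job.job_done(): hands the job in; it is judged then, once.
The state is a dict: "clock": time; "joint_pos": joint angles; "joint_vel": joint speeds; "tau": joint torques, N m; "eef_pos": TCP position; "tool_rot": TCP orientation; "ft_force": force on the tool from outside, world axes, zero at the start; "ft_torque": the same for the moment, N m; "grip_width": finger opening in m; "grasp_force": force on a finger pad.
Only numpy, scipy, OpenCV 4.12 (cv2) and the standard library are available. Lean on these libraries where they do the work, as an engineer would, in place of code of your own. Each camera call takes 0.05 s, during which the arm holds its last target. There are 200 camera calls.

### The job

Take the collared wooden pull handle from the stock rack and stand it fully home in the bore of the spring tester's carriage. Then, gripping that handle, pull the carriage out against its spring until its pointer lines up with the mark on the rider beside the track, and finish while still holding it there by the handle so that the reading can be taken. Leave the rest of the stock on the bench where it is.

Things in the scene. Friction and masses are not known exactly. Their poses are not given: they have to be found in the camera images.
- handle_grip (a point): loose wooden pull handle, upright, 100 mm tall, 0.06 kg: foot 20 mm diameter, 28 mm long; then a wide collar 38 mm diameter, 8 mm thick (the two plain dowels beside it have none); then a straight grip 26 mm diameter, 64 mm long. Point: on its axis at mid-grip, 68 mm above the foot's end, 32 mm below the top; z up. Starts in one of the rack's holes, the collar on the rack
- handle_foot (a point): the centre of the end of the handle's foot, 68 mm below handle_grip on the same axis
- rack: fixed wooden stock block 215 x 62 x 40 mm with three holes 24 mm wide and 30 mm deep in a row along its x axis, 75 mm apart; origin: centre of its underside on the bench, z up. The handle and two plain dowels stand in it in any order
- bore (a point): mouth centre of the blind bore in the level top face (60 mm above the bench) of the tester's aluminium carriage, a block 66 x 66 x 46 mm; bore 22.5 mm diameter, 31 mm deep, 2 mm chamfer. Fully home, the handle's collar rests on the top face, its foot 28 mm deep. Moves with the carriage; its -x axis is the pull-out direction (roughly towards the robot), z up
- carriage (a joint): how far the carriage has been pulled out of its home position, m: 0 home against the spring housing, 0.11 at the end. A spring inside always draws it home: about 3 N at 0, rising by 1 N each 10 mm (about 12 N at 90 mm)
- pointer (a point): the tip of the thin dark pointer (6 mm wide) that sticks out sideways (-y of bore) from the carriage, square to the pull, abreast of the bore's axis and 52 mm from it, 56 mm above the bench; moves with the carriage; axes as bore
- dowel_long_center (a point): centre of a plain straight dowel 20 mm in diameter, 100 mm long, standing in the rack
- dowel_short_center (a point): centre of a plain straight dowel 20 mm in diameter, 80 mm long, standing in the rack
- mark (a point): the mark: steel blade, 6 mm wide, on top of the rider clamped beside the carriage's track. Point: top of its edge facing the track, 56 mm above the bench; axes as bore. It does not move; it is set 45 to 95 mm out from the pointer's home. The pointer is at the mark when both have the same x along the bore's axes, then about 2 mm apart sideways
- tape: a grey roll of tape lying flat between the rack and the robot, 84 mm across, 24 mm high; origin: centre of its underside
- jar: a clear screw-top jar, 64 mm across, 85 mm high, standing beyond the rack; origin: centre of its underside
- hammer: a hammer lying on the left of the bench; origin on its underside
- carton: a small cardboard carton 90 x 130 x 60 mm on the left of the bench; origin: centre of its underside
- clamp: a small steel C-clamp lying on the right of the bench, about 14 mm high; origin on its underside

How it is judged:
On the way, in this order (a step that is already met when the one before it is completed fails the run):
1. the handle stands fully home in the bore while the carriage is still at home (z of handle_foot in the frame of bore between -0.034 and -0.024 m and horizontal distance between handle_foot and bore below 0.006 m and angle between handle_grip's own z axis and vertical below 0.14 rad and value of joint carriage below 0.008 m), for 0.2 s.
2. the carriage is pulled out so that its pointer is lined up with the mark (z of handle_foot in the frame of bore between -0.034 and -0.024 m and horizontal distance between handle_foot and bore below 0.006 m and angle between handle_grip's own z axis and vertical below 0.14 rad and x of pointer in the frame of mark between -0.005 and 0.005 m), for 0.2 s.
At the end, for the whole second after the job is handed in: To the end and one second on: handle fully home (foot 24 mm deep or more, within 6 mm of the axis, tilt under 8 degrees), pointer within 5 mm of the mark and still, fingers gripping the handle, the handle alone holding the carriage (robot not bearing on the carriage itself) (all of step 2 and velocity of joint carriage between -0.01 and 0.01 m/s and contact force between the fingers and handle above 2 N and contact force between handle and carriage above 2 N and contact force between each of the fingers, the arm and carriage below 2 N); the arm keeps its last pose, push and grip.
It fails at once if other stock on the bench is moved more than 30 mm from its place (distance of any of dowel_long_center, dowel_short_center, tape, jar, hammer, carton, clamp from where it was at the start of the episode above 0.03 m).
It also fails if it takes over 51 s, if anything falls off the work surface, if the arm or the gripper's body presses on something with over 40 N, if the wrist force passes 120 N, or if a joint passes its speed limit or range.

## Working session

There is one attempt and no reset: what is moved stays moved. The work goes in short steps, Python scripts to look and compute and a tool call to move; the robot and the scene stay as the last step left them, time stands still between calls to the robot, and variables do not carry over. Pictures are saved under pics/ and viewed, at most 13 in all, crops included, and the job is handed in when it is done.

Besides the shell and the picture viewer there is one more tool, called after ">>>" as a command line: name --argument value ..., lists and objects as JSON in quotes. move_arm: Moves the arm, as the interface text tells. Its arguments: {"type":"object","properties":{"moves":{"type":"array","items":{"type":"array","items":{"type":"array","items":{"type":"number"}}}}},"required":["moves"]}

```bash
mkdir -p pics; cat > h.py <<'E'
import numpy as np, cv2
from scipy.spatial.transform import Rotation as R
from workcell import monitor, vision, job
def snap(n,fn=None):
    o=monitor.get_obs(); c=vision.camera(n)
    if n=='wrist':
        T=np.eye(4);T[:3,:3]=R.from_quat(o['tool_rot']).as_matrix();T[:3,3]=o['eef_pos']
        M=T@np.array(c['hand_eye']); c['E'],c['A']=M[:3,3],M[:3,:3]
    else:
        a=np.array(c['attitude']); c['E']=np.array(c['eye']); c['A']=a if a.shape==(3,3) else R.from_quat(a).as_matrix()
    if fn: cv2.imwrite('pics/'+fn,c['color'][:,:,::-1])
    return c
def ray(c,u,v):
    K=np.array(c['camera_matrix']); p=cv2.undistortPoints(np.array([[[u,v]]],float),K,np.array([c['k1'],0,0,0.]),) [0,0]
    return c['A']@np.array([p[0],-p[1],-1])
def at(c,u,v,z):
    d=ray(c,u,v); return c['E']+d*(z-c['E'][2])/d[2]
def proj(c,P):
    q=c['A'].T@(np.array(P)-c['E']); s=np.array([q[0],-q[1]])/-q[2]; s=s*(1+c['k1']*(s@s)); K=np.array(c['camera_matrix'])
    return K[:2,:2]@s+K[:2,2]
E
python3 - <<'E'
from h import *
for n in('top','scene','wrist'):
    c=snap(n,n+'0.png'); print(n,c['E'],c['A'].round(2).tolist(),c['k1'],np.array(c['camera_matrix']).tolist())
print(monitor.get_obs())
E
```

```text
top [0.40303273 0.02161113 1.5583096 ] [[-0.0, 0.99, -0.11], [-1.0, -0.0, 0.0], [-0.0, 0.11, 0.99]] -0.08281522556594337 [[613.4004073097356, 0.0, 321.2642277990633], [0.0, 613.4004073097356, 240.264496540263], [0.0, 0.0, 1.0]]
scene [ 1.49987022 -0.8227267   0.87398658] [[0.67, -0.42, 0.62], [0.75, 0.35, -0.57], [0.02, 0.84, 0.54]] 0.014229269307424956 [[547.9732461406048, 0.0, 322.98584946517144], [0.0, 547.9732461406048, 238.54595579398992], [0.0, 0.0, 1.0]]
wrist [0.14584099 0.48285077 0.37224192] [[0.42, -0.88, -0.24], [0.91, 0.4, 0.11], [-0.0, -0.26, 0.97]] -0.047940670142745764 [[340.7061995791566, 0.0, 320.05372596446443], [0.0, 340.7061995791566, 233.27647063390856], [0.0, 0.0, 1.0]]
{'clock': 0.15, 'joint_pos': array([ 1.14302944e+00,  2.41271544e-01,  4.09013825e-03,  1.33521843e+00,
       -2.62171158e-05,  1.57081930e+00]), 'joint_vel': array([ 0.0018694 , -0.00169722,  0.00374944,  0.00108241, -0.00205627,
        0.00147025]), 'tau': array([-5.46296433e-04, -3.72634399e+01,  2.52638054e+01,  1.23629221e-02,
       -8.47880256e-05, -6.19489867e-06]), 'eef_pos': array([0.20723662, 0.45452588, 0.23062323]), 'tool_rot': array([ 2.12267592e-01,  9.77211250e-01, -7.86270864e-04, -1.57358873e-04]), 'ft_force': array([-0.25319463,  0.52791714, -0.04775279]), 'ft_torque': array([ 0.01746769,  0.01341938, -0.03317797]), 'grasp_force': 0.0, 'grip_width': 0.08578633894606592}
```

View pics/top0.png

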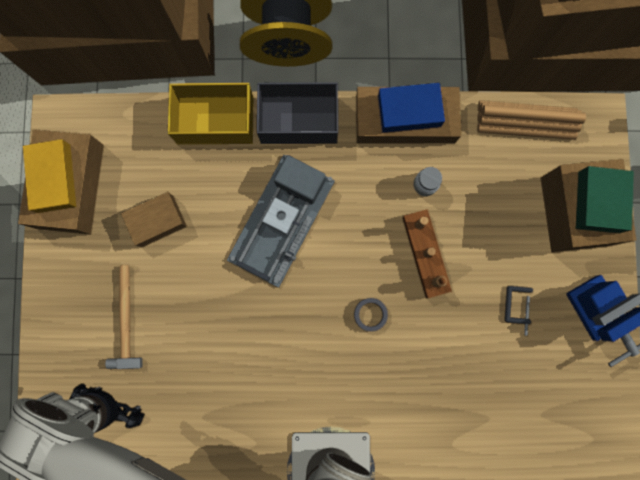

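View pics/scene0.png

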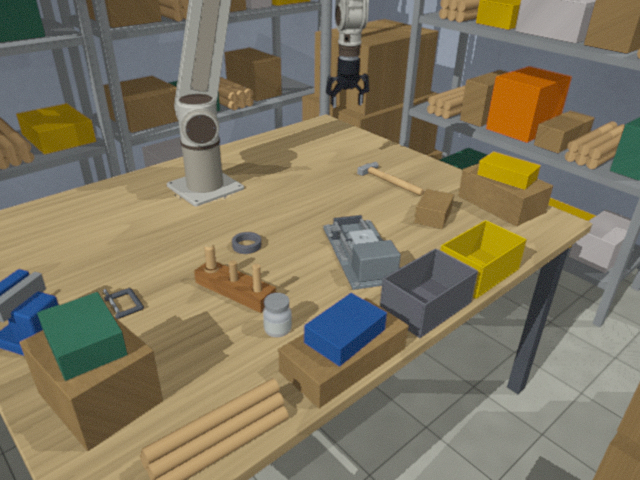

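Top view: tester carriage bore near (281,214), rack pegs at (423,221), (431,252), (440,281); the last seems to have the collar. I'll zoom in to check.

```bash
python3 - <<'E'
from h import *
c=snap('top'); s=snap('scene')
a=c['color'][150:300,220:340]; b=c['color'][200:305,395:465]; d=s['color'][235:315,185:285]
f=lambda i,w,h:cv2.resize(i,(w,h),interpolation=cv2.INTER_CUBIC)
out=np.zeros((600,800,3),np.uint8); out[:500,:400]=f(a,400,500); out[:300,400:600]=f(b,200,300); out[300:540,400:700]=f(d,300,240)
cv2.imwrite('pics/crop1.png',out[:,:,::-1])
for u,v in[(423,221),(431,252),(440,281)]: print(at(c,u,v,.11).round(3))
print('bore',at(c,281,214,.06).round(3),'tape',at(c,371,315,.02).round(3))
print('scene handle top',[proj(s,at(c,u,v,.11)).round() for u,v in[(423,221),(431,252),(440,281)]])
E
```

```text
[ 0.61  -0.222  0.11 ]
[ 0.535 -0.239  0.11 ]
[ 0.466 -0.259  0.11 ]
bore [0.635 0.121 0.06 ] tape [ 0.386 -0.102  0.02 ]
scene handle top [array([257., 265.]), array([233., 254.]), array([211., 245.])]
```

View pics/crop1.png

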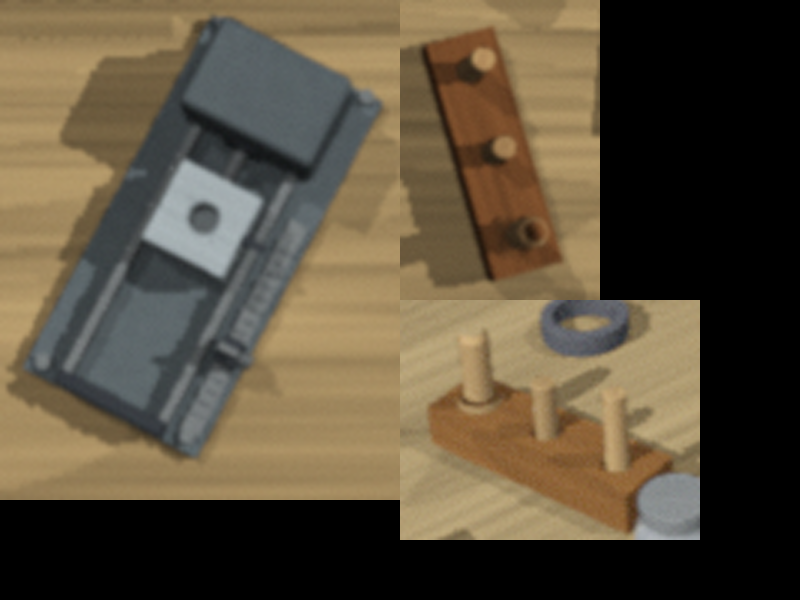

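The crops confirm the collared handle is the one nearest the robot, at full-image (440,281). The pointer is near (298,223), the mark near (290,255), and the housing is at the far end. I'll look at the tester from the wrist camera on the way.

>>> move_arm --moves '[[[0.06,-0.05,0.05,0,100],[0.11,-0.09,0.05,0,100],[0.16,-0.13,0.05,0,100],[0.21,-0.17,0.05,0,100],[0.26,-0.21,0.05,-2,100]]]'

```text
clock: 0.88
eef_pos: [0.4433, 0.264, 0.2813]
tool_rot: [0.23, 0.973, 0.0, 0.0]
ft_force: [-0.1, 0.7, 0.1]
grip_width: 0.0856
grasp_force: 0.0
```

>>> move_arm --moves '[[[0.045,-0.04,0,0,100],[0.09,-0.085,0,0,100],[0.09,-0.085,0,0,100],[0.09,-0.085,0,0,100]]]'

```text
clock: 1.38
eef_pos: [0.5317, 0.1801, 0.2807]
tool_rot: [0.23, 0.973, -0.0, -0.001]
ft_force: [0.8, 0.6, -0.5]
grip_width: 0.0854
grasp_force: 0.0
```

```bash
python3 - <<'E'
from h import *
c=snap('wrist','w1.png'); np.save('w1.npy',[c['E'],*c['A']])
print(monitor.get_obs()['eef_pos'],monitor.get_obs()['ft_force'], proj(c,[.635,.121,.06]))
E
```

```text
[0.53129882 0.18079949 0.28092181] [-0.90561131 -0.02684609  0.63932115] [314.62801137 306.1215622 ]
```

View pics/w1.png

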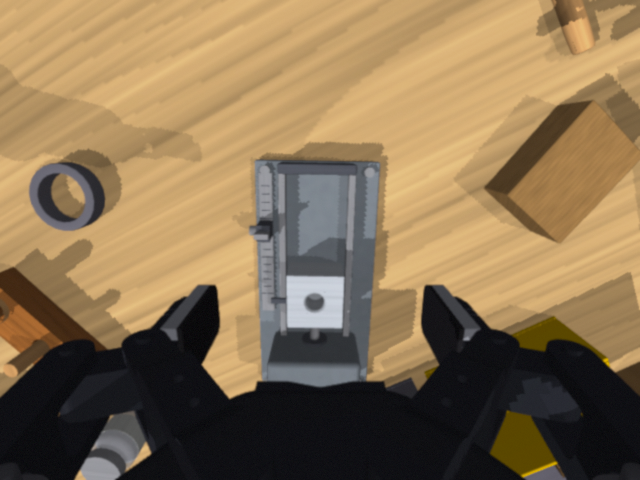

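Wrist view: bore at about (315,302) on the bright carriage, pointer around (276,300), rider with its blade near (264,230). Next come fine measurements and a zoom.

```bash
python3 - <<'E'
from h import *
c=snap('wrist'); im=c['color']; g=cv2.cvtColor(im,cv2.COLOR_RGB2GRAY)
hsv=cv2.cvtColor(im,cv2.COLOR_RGB2HSV); m=((hsv[...,2]>165)&(hsv[...,1]<50)).astype(np.uint8)
m[:, :240]=0;m[:,400:]=0;m[:250]=0;m[345:]=0
cs,_=cv2.findContours(m,cv2.RETR_EXTERNAL,cv2.CHAIN_APPROX_NONE); k=max(cs,key=cv2.contourArea)
r=cv2.minAreaRect(k); print(r); b=cv2.boxPoints(r); P=np.array([at(c,*q,.06) for q in b]); print(P.round(4).tolist(),P.mean(0))
h=((g<130)&(cv2.drawContours(np.zeros_like(g),[k],-1,1,-1)>0)).astype(np.uint8); h[:285]=0;h[320:]=0;h[:,:295]=0;h[:,335:]=0
M=cv2.moments(h,True); u,v=M['m10']/M['m00'],M['m01']/M['m00']; print('hole',u,v,M['m00'],at(c,u,v,.06))
cv2.imwrite('pics/w1c.png',cv2.resize(im[200:320,240:340],(600,720)[:1]+(720,),interpolation=cv2.INTER_CUBIC)[:600,:,::-1][:, :])
cv2.imwrite('pics/w1c.png',cv2.resize(im[210:320,240:340],(545,600),interpolation=cv2.INTER_CUBIC)[:,:,::-1])
E
```

```text
((314.5, 302.0), (50.0, 57.0), 90.0)
[[0.5875, 0.109, 0.06], [0.6166, 0.1674, 0.06], [0.6747, 0.1397, 0.06], [0.6443, 0.0786, 0.06]] [0.63080469 0.12367325 0.06      ]
hole 313.53061224489795 302.46938775510205 245.0 [0.63014736 0.12274737 0.06      ]
```

View pics/w1c.png

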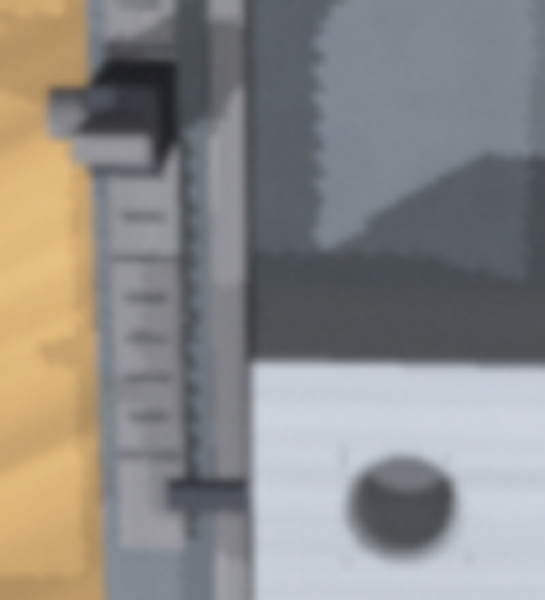

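>>> move_arm --moves '[[[0.015,-0.015,-0.055,0,100],[0.025,-0.025,-0.11,0,100],[0.025,-0.025,-0.13,0,100],[0.025,-0.025,-0.13,0,100],[0.025,-0.025,-0.13,0,100]]]'

```text
clock: 2.1
eef_pos: [0.5573, 0.1567, 0.1528]
tool_rot: [0.228, 0.974, 0.001, 0.001]
ft_force: [0.2, 0.1, -0.1]
grip_width: 0.0855
grasp_force: 0.0
```

```bash
python3 - <<'E'
from h import *
import pickle
c=snap('wrist','w2.png'); im=c['color']; pickle.dump({k:c[k] for k in('E','A','k1','camera_matrix','color')},open('w2.pkl','wb'))
b=np.array([.630,.1228,.06]); x=np.array([.895,-.446,0]); y=np.array([.446,.895,0])
p=proj(c,b-.052*y-.07*x-[0,0,.004]).astype(int); q=proj(c,b).astype(int); print(p,q)
x0=min(p[0],q[0])-50; y0=p[1]-60; cr=im[max(y0,0):y0+240,max(x0,0):x0+240]; print(x0,y0,cr.shape)
cv2.imwrite('pics/w2c.png',cv2.resize(cr,None,fx=2.5,fy=2.5,interpolation=cv2.INTER_CUBIC)[:,:,::-1])
E
```

```text
[252 250] [322 336]
202 190 (240, 240, 3)
```

View pics/w2c.png

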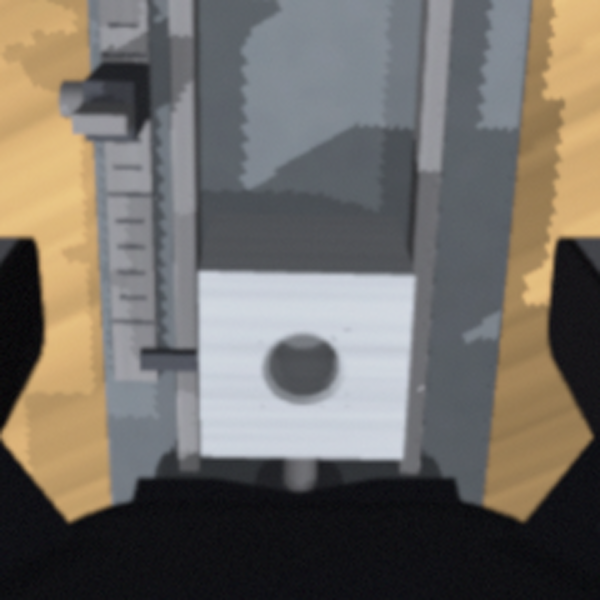

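```bash
python3 - <<'E'
from h import *
import pickle
c=pickle.load(open('w2.pkl','rb')); im=c['color'][205:255,215:270]
im=cv2.resize(im,None,fx=11,fy=11,interpolation=cv2.INTER_CUBIC); im=cv2.convertScaleAbs(im,alpha=1.5,beta=0)
cv2.imwrite('pics/w2m.png',im[:,:,::-1])
for u,v in[(202+302/2.5,190+368/2.5)]: print('bore',at(c,u,v,.06))
print('tip',at(c,202+142/2.5,190+359/2.5,.056))
E
```

```text
bore [0.63028582 0.12291191 0.06      ]
tip [0.60712776 0.07774642 0.056     ]
```

View pics/w2m.png

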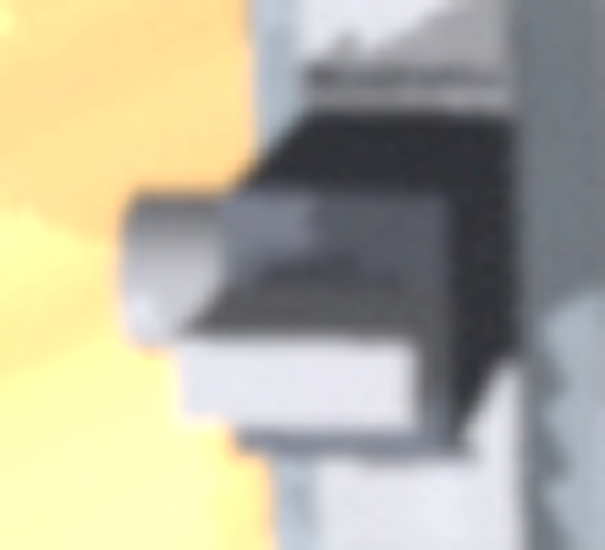

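Here the rider's blade top is the bright rectangle, crop (180–415, 340–420); its track edge is at full-image (252.7, 239.5).

```bash
python3 - <<'E'
from h import *
import pickle
c=pickle.load(open('w2.pkl','rb'))
m=at(c,252.7,239.5,.056); b=at(c,202+302/2.5,190+368/2.5,.06); t=at(c,202+142/2.5,190+359/2.5,.056)
f=lambda u,v,z:at(c,202+u/2.5,190+v/2.5,z)[:2]
for n,p,q,z in[('cl',(198,272),(201,457),.06),('cr',(415,274),(405,459),.06),('front',(198,271),(415,274),.06),('back',(201,458),(405,460),.06)]:
    d=f(*p,z)-f(*q,z); print(n,np.degrees(np.arctan2(d[1],d[0])).round(1),np.linalg.norm(d).round(4))
print('mark',m,'bore',b,'tip',t)
for a in(-26,-27,-28): 
    x=np.array([np.cos(np.radians(a)),np.sin(np.radians(a))]); print(a,(m-t)[:2]@x,(m-t)[:2]@[-x[1],x[0]],(m-b)[:2]@x,(t-b)[:2]@x)
# handle from top view: collar/top refine
print(monitor.get_obs()['eef_pos'])
E
```

```text
cl 152.5 0.0661
cr 153.1 0.0662
front -117.4 0.0655
back -117.2 0.0663
mark [0.5371891  0.11188893 0.056     ] bore [0.63028582 0.12291191 0.06      ] tip [0.60712776 0.07774642 0.056     ]
-26 -0.07782754161080935 2.799007415043233e-05 -0.07884261713502504 -0.0010150755242156954
-27 -0.07781617659340614 -0.0013302920770798725 -0.07794545243547697 -0.00012927584207081633
-28 -0.07778110801479035 -0.002688169008456673 -0.07702454479604248 0.0007565632187478816
[0.5577025  0.15660295 0.15318789]
```

>>> move_arm --moves '[[[-0.015,-0.03,0.05,0,100],[-0.03,-0.09,0.097,8,100],[-0.04,-0.15,0.097,16,100],[-0.05,-0.21,0.097,24,100],[-0.065,-0.27,0.097,32,100]]]'

```text
clock: 2.78
eef_pos: [0.4945, -0.108, 0.2507]
tool_rot: [-0.051, 0.999, -0.001, 0.003]
ft_force: [1.9, -0.3, 0.7]
grip_width: 0.0859
grasp_force: 0.0
```

>>> move_arm --moves '[[[-0.01,-0.055,0,5,100],[-0.02,-0.11,0,8,100],[-0.027,-0.146,0,8,100],[-0.027,-0.146,0,8,100],[-0.027,-0.146,0,8,100]]]'

```text
clock: 3.4
eef_pos: [0.4673, -0.252, 0.2493]
tool_rot: [-0.118, 0.993, -0.0, 0.001]
ft_force: [0.7, 0.7, 0.9]
grip_width: 0.085
grasp_force: 0.0
```

```bash
python3 - <<'E'
from h import *
c=snap('wrist','w3.png'); print(monitor.get_obs()['eef_pos'],monitor.get_obs()['tool_rot'],proj(c,[.466,-.259,.112]),proj(c,[.466,-.259,.04]),c['E'])
E
```

```text
[ 0.46740749 -0.25148063  0.2490696 ] [-1.18073733e-01  9.93004503e-01 -2.95166396e-04  7.50931208e-04] [311.38494159 220.01620403] [313.16198897 204.44777918] [ 0.40142037 -0.26664099  0.39089321]
```

View pics/w3.png

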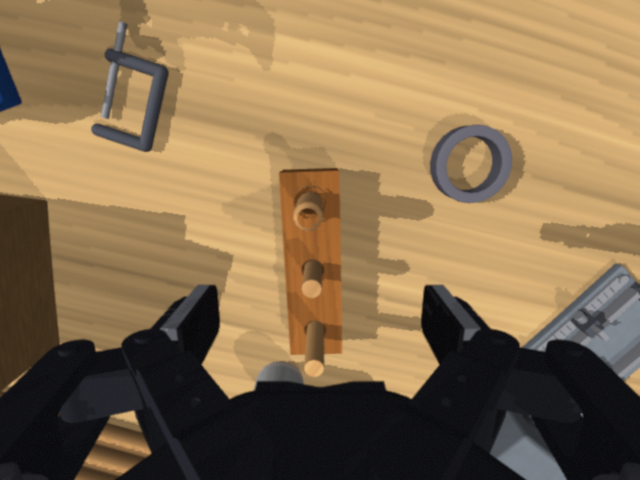

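```bash
python3 - <<'E'
from h import *
c=snap('wrist'); g=cv2.GaussianBlur(cv2.cvtColor(c['color'],cv2.COLOR_RGB2GRAY),(3,3),0)
im=cv2.resize(c['color'][180:245,275:345],None,fx=8,fy=8,interpolation=cv2.INTER_CUBIC); cv2.imwrite('pics/w3c.png',im[:,:,::-1])
for p in[(309,214),(309,216),(310,218)]: print(at(c,*p,.112))
print([at(c,313,287,z).round(4).tolist() for z in(.09,.11)],[at(c,315,368,z).round(4).tolist() for z in(.09,.11)])
E
```

```text
[ 0.46143466 -0.26161288  0.112     ]
[ 0.46309872 -0.26122727  0.112     ]
[ 0.46457187 -0.2600259   0.112     ]
[[0.5347, -0.2415, 0.09], [0.5259, -0.2431, 0.11]] [[0.623, -0.2187, 0.09], [0.6082, -0.2218, 0.11]]
```

View pics/w3c.png

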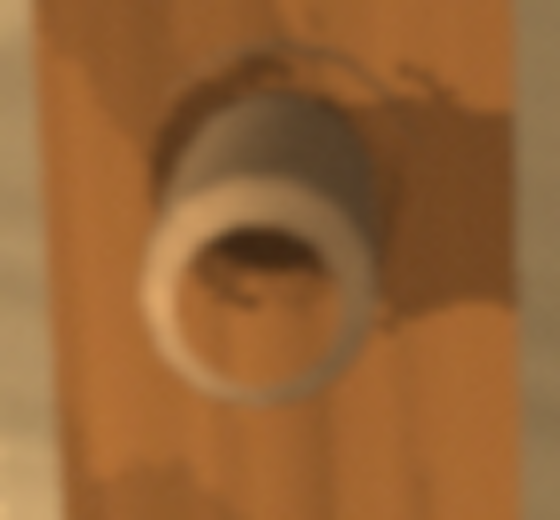

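The crop shows the collared handle's round top, centre at full-image (307.6, 216.2), i.e. about (0.463, -0.262). I'll descend and grip.

>>> move_arm --moves '[[[-0.0045,-0.011,-0.03,0,100],[-0.0045,-0.011,-0.085,0,100],[-0.0045,-0.011,-0.14,0,100],[-0.0045,-0.011,-0.17,0,100],[-0.0045,-0.011,-0.187,0,100]]]'

```text
clock: 4.12
eef_pos: [0.4618, -0.2612, 0.0592]
tool_rot: [-0.119, 0.993, 0.001, -0.001]
ft_force: [-0.2, -0.5, 0.3]
grip_width: 0.0855
grasp_force: 0.0
```

>>> move_arm --moves '[[[0,0,0,0,0],[0,0,0,0,0],[0,0,0,0,0],[0,0,0,0,0],[0,0,0,0,0]]]'

```text
clock: 4.75
eef_pos: [0.4634, -0.2637, 0.0625]
tool_rot: [-0.117, 0.993, -0.001, 0.001]
ft_force: [-0.0, 1.6, 5.8]
grip_width: 0.0248
grasp_force: 58.8
```

>>> move_arm --moves '[[[0,0,0.03,0,0],[0,0,0.08,0,0],[0,0,0.138,0,0],[0.02,0.05,0.138,-8,0],[0.04,0.1,0.138,-16,0]]]'

```text
clock: 5.38
eef_pos: [0.503, -0.1632, 0.2003]
tool_rot: [0.026, 1.0, -0.0, 0.001]
ft_force: [0.5, 0.3, -1.7]
grip_width: 0.0248
grasp_force: 59.5
```

>>> move_arm --moves '[[[0.022,0.052,0,-8,0],[0.045,0.105,0,-16,0],[0.068,0.157,0,-24,0],[0.09,0.21,0,-25,0],[0.105,0.25,0,-25,0]]]'

```text
clock: 6.0
eef_pos: [0.6078, 0.0889, 0.1987]
tool_rot: [0.237, 0.971, -0.0, -0.0]
ft_force: [-0.2, 0.3, -0.4]
grip_width: 0.0246
grasp_force: 59.5
```

>>> move_arm --moves '[[[0.02,0.032,0,0,0],[0.02,0.032,0,0,0],[0.02,0.032,0,0,0]]]'

```text
clock: 6.38
eef_pos: [0.6268, 0.1182, 0.1985]
tool_rot: [0.238, 0.971, -0.001, -0.001]
ft_force: [-0.4, 0.6, -1.1]
grip_width: 0.0246
grasp_force: 59.6
```

```bash
python3 - <<'E'
from h import *
o=monitor.get_obs(); c=snap('wrist','w4.png'); cv2.imwrite('pics/w4c.png',cv2.resize(c['color'][200:440,220:420],(600,600)[:2],interpolation=cv2.INTER_CUBIC)[:,:,::-1])
print(o['eef_pos'],o['tool_rot'],o['grip_width'],o['grasp_force'])
T=R.from_quat(o['tool_rot']).as_matrix(); print('yangle',np.degrees(np.arctan2(T[1,1],T[0,1])))
for d in(-.05,.05-.019*0): print(proj(c,o['eef_pos']+[0,0,d]))
print(proj(c,[.6303,.1229,.06]))
E
```

```text
[0.62684521 0.11824387 0.19847682] [ 2.37776932e-01  9.71319423e-01 -5.56758918e-04 -6.31564702e-04] 0.0246016667906542 59.60938811302185
yangle 62.48928783896483
[320.27994879 258.69243343]
[319.90566466 364.53423077]
[327.16645424 224.92127711]
```

View pics/w4c.png

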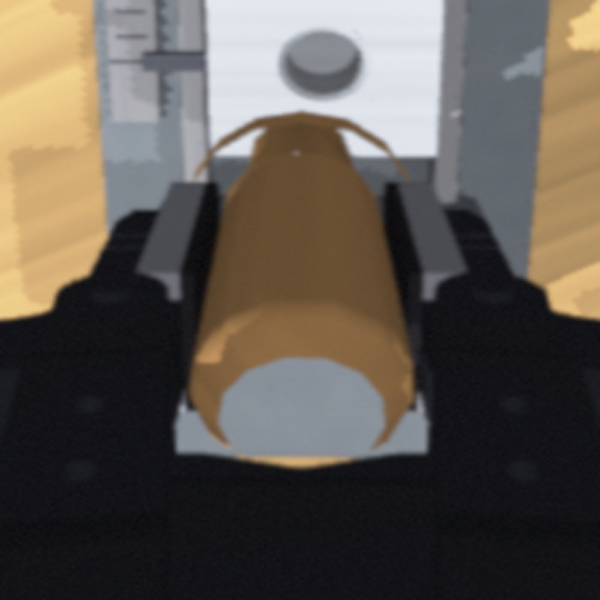

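The picture shows the bore at about (327,225.6), matching the prediction (327.2,224.9), and the handle is centred between the fingers. I'll check its offset along tool x from the collar edge at v≈245.

```bash
python3 - <<'E'
from h import *
o=monitor.get_obs(); c=snap('wrist'); x=R.from_quat(o['tool_rot']).as_matrix()[:,0]
for off in(-.003,0,.003):
    print(off,[proj(c,o['eef_pos']+x*(r+off)+[0,0,z]).round(1).tolist() for r,z in((.019,-.022),(.019,-.014),(.010,-.05),(.013,.05))])
print(np.array([.6303,.1229])-o['eef_pos'][:2])
E
```

```text
-0.003 [[320.2, 247.2], [320.2, 252.2], [320.2, 247.5], [319.9, 336.7]]
0 [[320.2, 241.4], [320.2, 246.2], [320.2, 242.6], [319.9, 328.0]]
0.003 [[320.2, 235.7], [320.2, 240.2], [320.2, 237.7], [319.9, 319.1]]
[0.00346487 0.00512559]
```

>>> move_arm --moves '[[[0.0017,0.0056,0,0,0],[0.0017,0.0056,-0.04,0,0],[0.0017,0.0056,-0.08,0,0],[0.0017,0.0056,-0.085,0,0],[0.0017,0.0056,-0.09,0,0]]]'

```text
clock: 7.1
eef_pos: [0.6299, 0.1242, 0.1103]
tool_rot: [0.238, 0.971, 0.0, 0.001]
ft_force: [-0.3, 0.4, -0.5]
grip_width: 0.0249
grasp_force: 59.6
```

>>> move_arm --moves '[[[0,0,-0.004,0,0],[0,0,-0.008,0,0],[0,0,-0.012,0,0],[0,0,-0.012,0,0]]]'

```text
clock: 7.6
eef_pos: [0.6289, 0.1243, 0.0969]
tool_rot: [0.238, 0.971, -0.0, -0.0]
ft_force: [-0.0, 0.2, -0.9]
grip_width: 0.0248
grasp_force: 59.6
```

No force at 0.097 (foot about 13 mm in), so it's entering freely. Continuing down.

>>> move_arm --moves '[[[0,0,-0.005,0,0],[0,0,-0.01,0,0],[0,0,-0.014,0,0],[0,0,-0.0155,0,0],[0,0,-0.0155,0,0]]]'

```text
clock: 8.22
eef_pos: [0.629, 0.1242, 0.0825]
tool_rot: [0.238, 0.971, 0.0, 0.0]
ft_force: [-2.7, -0.8, 4.1]
grip_width: 0.0248
grasp_force: 60.1
```

>>> move_arm --moves '[[[0,0,0,0,0],[0,0,0,0,0],[-0.009,0.0046,0,0,0],[-0.0178,0.0092,0,0,0],[-0.0267,0.0138,0,0,0]]]'

```text
clock: 8.85
eef_pos: [0.6043, 0.1372, 0.0826]
tool_rot: [0.238, 0.971, -0.0, 0.003]
ft_force: [4.7, -5.0, 2.1]
grip_width: 0.0244
grasp_force: 59.9
```

>>> move_arm --moves '[[[-0.009,0.0046,0,0,0],[-0.0178,0.0092,0,0,0],[-0.0267,0.0138,0,0,0],[-0.0355,0.0184,0,0,0],[-0.0355,0.0184,0,0,0]]]'

```text
clock: 9.48
eef_pos: [0.5696, 0.1553, 0.0827]
tool_rot: [0.238, 0.971, -0.001, 0.004]
ft_force: [7.7, -5.1, 0.9]
grip_width: 0.0249
grasp_force: 59.8
```

```bash
python3 - <<'E'
from h import *
o=monitor.get_obs(); c=snap('wrist','w5.png'); s=snap('scene'); t=snap('top')
print(o['eef_pos'],o['tool_rot'],o['ft_force'])
p=proj(c,[.5372,.1119,.056]); print(p)
f=lambda i,w,h:cv2.resize(i,(w,h),interpolation=cv2.INTER_CUBIC)
out=np.zeros((600,800,3),np.uint8); u,v=p.astype(int); u=max(u,50); v=max(50,v)
out[:400,:400]=f(c['color'][v-50:v+50,u-50:u+50],400,400)
a=proj(s,[.5372,.1119,.056]).astype(int); b=proj(t,[.5372,.1119,.056]).astype(int); print(a,b)
out[:400,400:]=f(s['color'][a[1]-30:a[1]+30,a[0]-30:a[0]+30],400,400); out[400:,:200]=f(t['color'][b[1]-20:b[1]+20,b[0]-20:b[0]+20],200,200)
out[400:,200:500]=f(c['color'],300,200)
cv2.imwrite('pics/c5.png',out[:,:,::-1])
E
```

```text
[0.56964682 0.15528867 0.08271347] [ 2.38200467e-01  9.71207405e-01 -6.80848666e-04  4.03120202e-03] [ 7.69315644 -5.1061158   0.87638797]
[218.1647616  257.37704514]
[337 225] [284 253]
```

View pics/c5.png

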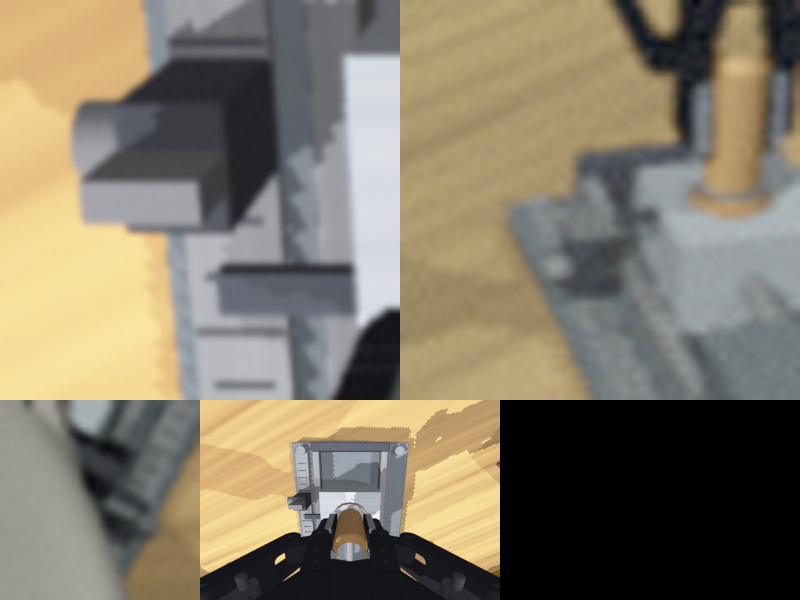

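Wrist crop: blade track-edge centre at crop (200,201), pointer tip centre at (219,293) (crop is 4×, centred on (218,257)).

```bash
python3 - <<'E'
from h import *
c=snap('wrist'); x=np.array([np.cos(np.radians(-27.3)),np.sin(np.radians(-27.3))])
u0,v0=168,207
m=at(c,u0+200/4,v0+201/4,.056); t=at(c,u0+219/4,v0+293/4,.056); d=(t-m)[:2]
print(m,t,d@x,d@[-x[1],x[0]],-(d@x)*x, [at(c,u0+219/4,v0+q/4,.056)[:2]@x-at(c,u0+219/4,v0+293/4,.056)[:2]@x for q in(272,315)])
E
```

```text
[0.53761576 0.1116128  0.056     ] [0.5498497  0.10686399 0.056     ] 0.013049322801760674 0.0013912172976006125 [-0.01159585  0.00598507] [np.float64(-0.0030243794783970657), np.float64(0.003199956163749851)]
```

>>> move_arm --moves '[[[-0.005,0.0025,0,0,0],[-0.0115,0.006,0,0,0],[-0.0115,0.006,0,0,0],[-0.0115,0.006,0,0,0],[-0.0115,0.006,0,0,0]]]'

```text
clock: 10.3
eef_pos: [0.5593, 0.1607, 0.0827]
tool_rot: [0.239, 0.971, -0.001, 0.005]
ft_force: [8.6, -6.8, -0.0]
grip_width: 0.0243
grasp_force: 59.8
```

```bash
python3 - <<'E'
from h import *
o=monitor.get_obs(); c=snap('wrist'); print(o['eef_pos'],R.from_quat(o['tool_rot']).as_matrix()[:,2],o['ft_force'],o['ft_torque'])
p=proj(c,[.5374,.1117,.056]); u,v=p.astype(int); print(u,v)
cv2.imwrite('pics/c6.png',cv2.resize(c['color'][v-50:v+50,u-40:u+93],(800,600),interpolation=cv2.INTER_CUBIC)[:,:,::-1])
E
```

```text
[0.55927942 0.1607171  0.08273463] [ 0.00890739 -0.00379778 -0.99995312] [ 8.64968035 -6.82015511 -0.02819518] [-1.53047775 -2.06459162  0.07977033]
219 278
```

View pics/c6.png

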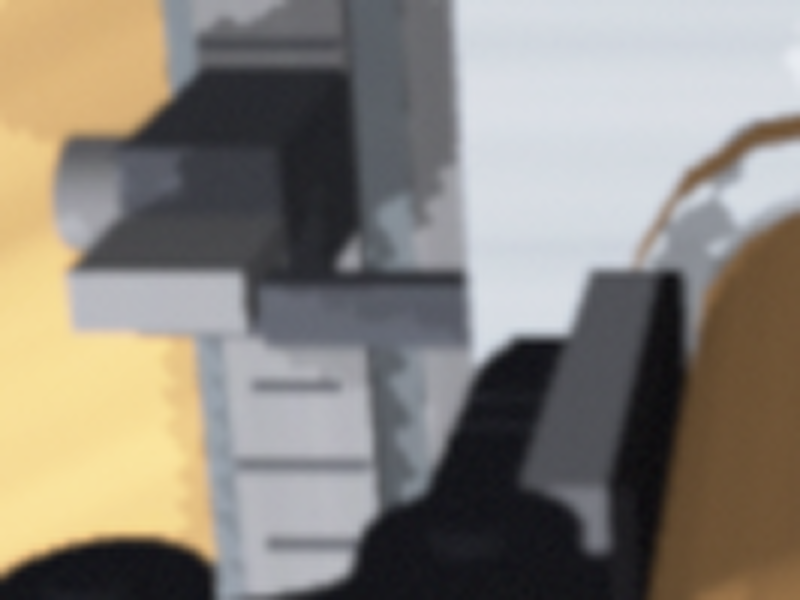

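The pointer is within about 1 mm of the blade (centres at crop v≈313 and 301). One last nudge, a slight seating push, then hold.

>>> move_arm --moves '[[[-0.001,0.0005,-0.0005,0,0],[-0.001,0.0005,-0.001,0,0],[-0.001,0.0005,-0.001,0,0],[-0.001,0.0005,-0.001,0,0],[-0.001,0.0005,-0.001,0,0]]]'

```text
clock: 10.98
eef_pos: [0.5589, 0.161, 0.0827]
tool_rot: [0.239, 0.971, -0.001, 0.006]
ft_force: [8.4, -7.5, 4.3]
grip_width: 0.0249
grasp_force: 60.2
```

>>> move_arm --moves '[[[0,0,0,0,0],[0,0,0,0,0],[0,0,0,0,0],[0,0,0,0,0]]]'

```text
clock: 11.48
eef_pos: [0.5589, 0.161, 0.0827]
tool_rot: [0.239, 0.971, -0.001, 0.006]
ft_force: [7.6, -7.7, 4.6]
grip_width: 0.0244
grasp_force: 60.2
```

```bash
python3 - <<'E'
from h import *
print(job.job_done())
E
```

```text
the job is handed in; nothing more can be done
None
```

I handed the job in at about 11.5 s: the handle is seated in the bore and still gripped, holding the carriage with its pointer about 1 mm or less from the mark; no verdict came back.

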